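# Slide the pepper mill home

### The arm

A 6-joint arm with a two-finger parallel gripper is mounted at the origin on the work surface. World frame = base frame: x ahead of the robot, y to its left, z up, the work surface at z = 0. Lengths are in m, angles in rad, forces in N, time in s.
With the tool pointing down it reaches from about 0.375 to 0.975 m from the base axis. Payload 3.8 kg.
Tool frame: the origin (TCP) lies at the very end of the fingers, on their centre line; the grasp point (between the pads) lies bot.hold_point_z behind it (bot.hold_point_z is the distance from the TCP to the grasp point, in m); z points along the fingers, y is the line along which they close (so a half turn about z gives the same grasp; the last joint's range is limited). The gripper opens to 85 mm and grips with 20 to 120 N. Pads are 22 mm wide; open, the fingers measure 114 mm over their backs; the gripper's body (76 mm by 85 mm) begins 54 mm behind the grasp point. The pads swing forward as they close: fully open they stand 13 mm farther back than shut.
Start: joints at [-1.353, 0.264, 1.604, -0, 1.274, -0.037], TCP at [0.17, -0.653, 0.231] pointing down, gripper open.
Joint ranges: [-2.63, 2.63], [-0.94, 2.18], [0.31, 2.57], [-1.31, 4.45], [0, 2.66], [-2.55, 2.55]. Speed limits (rad/s): [2.57, 2.57, 3.14, 3.14, 3.14, 3.14].

### API

Orientations are given as a rotation vector (axis times angle).
In Python, from workcell import bot gives the robot as it stands.
- The arm moves only by the shell command python3 jog.py 'ROWS' [OPENING] [FORCE]. ROWS is a JSON list of rows, 1 to 5 of them, each of 4 numbers: dx, dy, dz in m, then a turn about the tool's z in rad; each row shifts and turns the commanded pose from where the row before left it, along the tool's axes as they then stand; what a row does not reach is not made up. A row lasts 1/8 s, in which the tool goes at most 0.0625 m and 0.188 rad, less where a joint would pass 70% of its speed; a pose out of reach is approached as far as the arm can. OPENING is the opening from 0.0 (shut) to 1.0 (fully open), set as the command begins (- or left out keeps the last). The fingers move at their own pace and stop on an object; FORCE is the grip in N (left out, the last holds). Time passes only in rows, so rows that do not move let the fingers close. It prints the time, the measured TCP pose, the force, the opening and the grip force at its end.
- bot.read_state(): the state, without advancing time (a new reading comes with each control period).
- bot.read_camera(name): name is "scene" or "top" or "wrist"; returns the picture (420x560x3 uint8, red, green, blue); there is no depth.
- bot.camera_info(name): a dict with "intrinsics" (3x3 intrinsics, pixels), "extrinsics" (4x4, takes a point from camera to world coordinates). Camera axes: x right, y down, z forward; pixel columns grow to the right and rows downward; lengths in m; the calibration is good to about 2 mm. The wrist camera is an equidistant fisheye: a pixel r from the principal point sees the ray r / f radians off the axis. A picture is of the moment at which its call begins: read the wrist's pose just before it. camera_info takes no time and is no camera call; for the wrist camera it gives the pose at the moment of the call.
- bot.finish_job(): hands the job in; it is judged then, once.
The state is a dict: "time": time; "q": joint angles; "joint_vel": joint speeds; "joint_torque": joint torques, N m; "tool_pos": TCP position; "tcp_rot": TCP orientation; "wrist_force": force on the tool from outside, world axes, zero at the start; "torque": the same for the moment, N m; "width": opening from 0.0 (shut) to 1.0 (fully open); "grip_force": force on a finger pad.
Only numpy, scipy, OpenCV 4.12 (cv2) and the standard library are available. Lean on these libraries where they do the work, as an engineer would, in place of code of your own. Each camera call takes 0.05 s, during which the arm holds its last target. There are 200 camera calls.

### The job

The tall dark pepper mill has been left out on the counter: with your fingertips, push it gently, low on its foot, so that it slides upright over the wood back to its place in the row at the back, in the middle of the gap between the two tall bottles and standing close up to the front of the spice shelf (touching it or no more than about a finger's width away). Do not grip the mill, lift it or rock it, and keep off its head, which turns and would drop pepper. Leave everything else standing where it is, and finish with your hand clear.

Things in the scene. Friction and masses are not known exactly. Their poses are not given: they have to be found in the camera images.
- mill: Tall turned dark-walnut pepper mill, loose, 225 mm tall, about 0.4 kg (varies). Origin: centre of its underside, z up its axis (round, yaw means nothing). Foot: plain upright cylinder 58 mm in diameter from 0 to 46 mm, steel ring above; then a 37 mm waist at 98 mm, 49 mm wide at 142 mm where the head begins. Friction on the counter 0.5 to 0.7: pushed below 35 mm it slides, higher up it tips.
- mill_head: The turning head of the same mill (it rides on it), dark walnut with a steel knob: 142 to 225 mm above the counter, at most 49 mm in diameter. Origin: on the mill's axis at the head's lower edge, 142 mm above the mill's origin. Not to be touched.
- spice_shelf: Low two-step oak shelf, fixed at the back: 160 mm deep (x), 560 mm long (y), steps 60 and 120 mm high with jars to 184 mm. Origin: centre of its underside on the counter; x away from the robot, y along it to the left. Its upright front face is at x = -0.08. Fixed with it, in the row at x = -0.135: a crock of utensils (y = 0.222) and a lidded canister (y = -0.222), each 98 mm wide.
- gap (a point): Point on the counter in the middle of the gap in the row, 117 mm in front of the spice shelf's origin (37 mm in front of its front face), turned like the shelf: x into the shelf, y along it. With the mill's origin here it is centred in the gap, its back 8 mm from the shelf's front face.
- soy_bottle: Tall near-black soy sauce bottle with a paper label, 64 mm in diameter, 194 mm tall, loose, standing in the row on one side of the gap (about 100 mm from its middle, left or right). Origin: centre of its underside. Must stay.
- oil_bottle: Tall green glass oil bottle with a thin steel pouring spout, 64 mm in diameter, 266 mm tall, loose, standing in the row on the other side of the gap (about 100 mm from its middle). Origin: centre of its underside. Must stay.
- salt_mill: Short light-oak salt mill, 52 mm in diameter, 128 mm tall, loose, standing in front of the row to one side of the way to the gap. Origin: centre of its underside. Must stay.
- ramekin: White fluted ceramic ramekin, open and empty, 86 mm in diameter, 46 mm high, loose, in front of the row on the other side of the way. Origin: centre of its underside. Must stay.
- bento: Open square cedar bento box with dividers, 150 x 150 x 58 mm, loose, on the counter to the left or right of the working area. Origin: centre of its underside. Must stay.
- onigiri_press: White plastic onigiri press, a triangular mould of about 104 mm a side and 45 mm high with a plunger under a triangular press button on top, 82 mm high in all, loose, on the other side from the bento box. Origin: centre of its underside. Must stay.
- tongs: Steel kitchen tongs lying on the counter at the left, about 250 mm long, 65 mm wide across the tips, 26 mm high, loose. Origin: on the counter, mid-length. Must stay.

How it is judged:
By the outcome, as a careful person would: the job done as asked, in the order asked, and still so for the second after the job is handed in, with the robot touching nothing.
It also fails if it takes over 61 s, if anything falls off the work surface, if the arm or the gripper's body presses on something with over 40 N, if the wrist force passes 120 N, or if a joint passes its speed limit or range.

## Working session

There is one attempt and no reset: what is moved stays moved. The work goes in short steps, Python scripts to look and compute and a shell command to move; the robot and the scene stay as the last step left them, time stands still between calls to the robot, and variables do not carry over. Pictures are saved under pics/ and viewed, at most 10 in all, crops included, and the job is handed in when it is done.

```bash
ls; mkdir -p pics
python3 - <<'E'
from workcell import bot
import cv2,numpy as np
for n in("scene","top"):
    im=bot.read_camera(n);cv2.imwrite(f"pics/{n}0.png",im[:,:,::-1])
    i=bot.camera_info(n);print(n,np.round(i["intrinsics"],1).tolist(),np.round(i["extrinsics"],3).tolist())
s=bot.read_state();print(s["time"],s["tool_pos"],s["tcp_rot"],s["width"],bot.hold_point_z)
E
```

```text
jog.py
pics
workcell.py
scene [[537.7, 0.0, 283.4], [0.0, 537.7, 209.5], [0.0, 0.0, 1.0]] [[0.03, 0.76, -0.649, 1.49], [1.0, -0.018, 0.025, 0.023], [0.007, -0.649, -0.76, 1.127], [0.0, 0.0, 0.0, 1.0]]
top [[540.4, 0.0, 284.0], [0.0, 540.4, 215.5], [0.0, 0.0, 1.0]] [[-0.007, -0.987, 0.16, 0.398], [-1.0, 0.011, 0.024, 0.043], [-0.026, -0.16, -0.987, 1.488], [0.0, 0.0, 0.0, 1.0]]
0.1 [ 0.16997921 -0.65254912  0.23003754] [-3.11405611e+00 -3.98885829e-01  3.16223328e-04] 1.002673272479871 0.0187
```

View pics/top0.png

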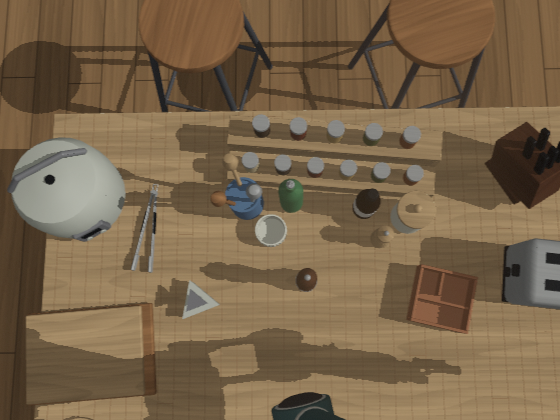

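View pics/scene0.png

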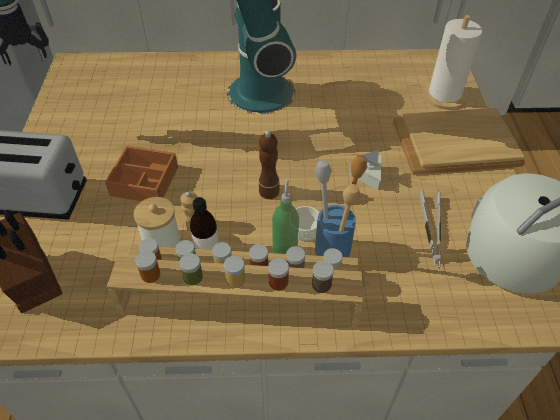

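Top view: mill head (307,279), oil (290,195), soy (366,203), ramekin (271,231), salt mill (384,236), and the shelf's front step edge runs from about (227,175) to (434,192). Next I'll view enlarged crops to get precise pixels.

```bash
python3 - <<'E'
import cv2
a=cv2.imread("pics/top0.png")[110:310,205:455];cv2.imwrite("pics/topc.png",cv2.resize(a,None,fx=3,fy=3,interpolation=cv2.INTER_CUBIC)[:600])
a=cv2.imread("pics/scene0.png")[125:325,100:366];cv2.imwrite("pics/scenec.png",cv2.resize(a,None,fx=3,fy=3,interpolation=cv2.INTER_CUBIC)[:600])
E
cat > h.py <<'E'
from workcell import bot
import numpy as np,cv2
def ray(n,u,v):
    i=bot.camera_info(n);K=np.array(i["intrinsics"]);E=np.array(i["extrinsics"])
    d=E[:3,:3]@np.linalg.solve(K,[u,v,1]);return E[:3,3],d
def plane(n,u,v,z):
    o,d=ray(n,u,v);return o+d*(z-o[2])/d[2]
def two(pa,pb):
    A=[];b=[]
    for n,(u,v) in (("top",pa),("scene",pb)):
        o,d=ray(n,u,v);d=d/np.linalg.norm(d);P=np.eye(3)-np.outer(d,d);A.append(P);b.append(P@o)
    A=np.vstack(A);b=np.hstack(b);x,r,*_=np.linalg.lstsq(A,b,rcond=None);return x,np.sqrt(r)
def proj(n,p):
    i=bot.camera_info(n);K=np.array(i["intrinsics"]);E=np.array(i["extrinsics"])
    c=E[:3,:3].T@(np.array(p)-E[:3,3]);c=K@c;return c[:2]/c[2]
E
```

```text
(no output)
```

View pics/topc.png

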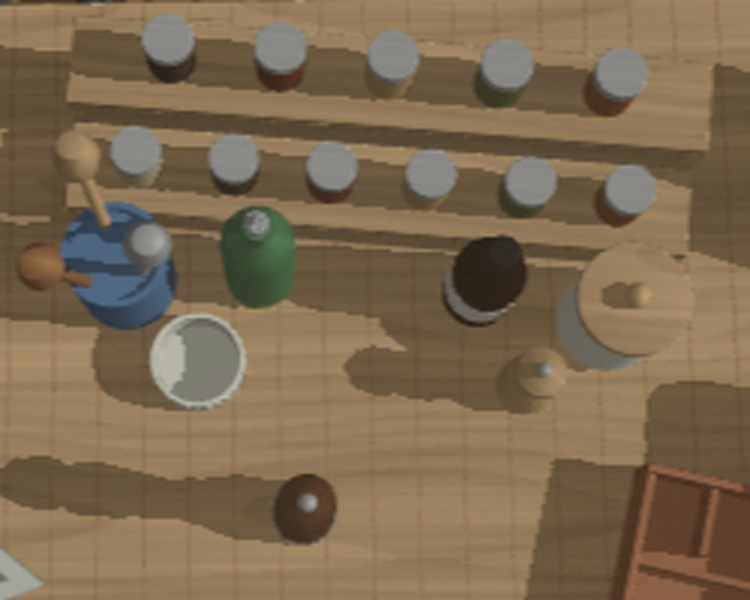

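View pics/scenec.png

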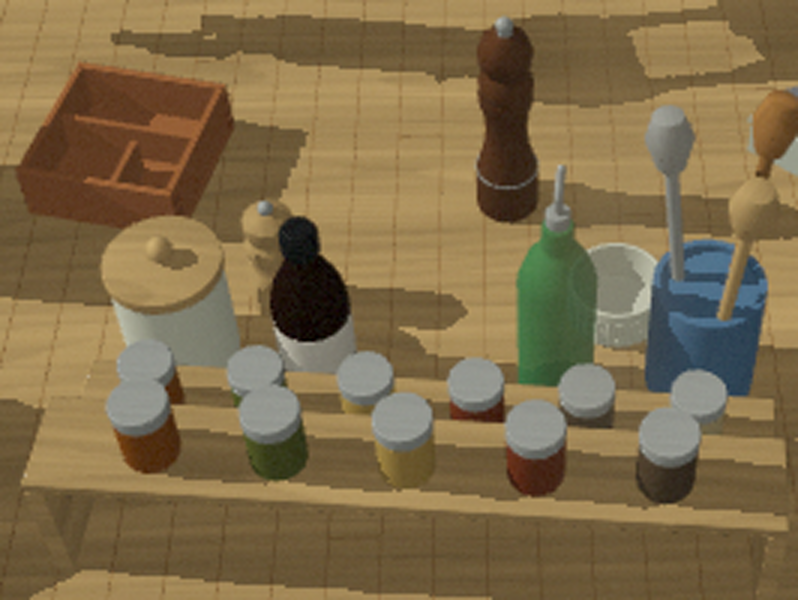

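Crops: mill knob at top (307.7,276.7) and scene (268,133). Its foot is low in the scene crop at (507,220). The canister, crock, bottles and shelf edge are all visible. Now measuring.

Run:
```python
from h import *
T=lambda x,y:(205+(x+.5)/3-.5,110+(y+.5)/3-.5)
S=lambda x,y:(100+(x+.5)/3-.5,125+(y+.5)/3-.5)
pr=lambda n,v:print(n,np.round(v[0],4),round(float(np.ravel(v[1])[0]) if np.size(v[1]) else 0,4))
pr("mill knob",two(T(308,498),S(504,22)))
pr("salt knob",two(T(543,369),S(264,206)))
pr("oil spout",two(T(257,215),S(560,170)))
pr("canister knob",two(T(640,292),S(158,245)))
for yy in(185,207):pr(f"shelf L {yy}",two(T(67,yy),S(772,396)))
for yy in(228,250):pr(f"shelf R {yy}",two(T(688,yy),S(103,360)))
# upper front edge
pr("up",two(T(67,100),S(785,440)))
# mill foot nearest point on the scene-facing side
print("mill foot far pt z0",plane("scene",*S(508,221),0))
print("mill ring sides z46",plane("scene",*S(476,183),.046),plane("scene",*S(538,183),.046))
print("top mill lower edge z0 ",plane("top",*T(305,545),0))
# canister rim z? crock rim z
print("can lid",[plane("top",*T(x,300),.11)[1] for x in(579,693)])
print("oil y at base-ish",[plane("top",*T(x,270),.10) for x in(222,295)], "bottom front",plane("top",*T(258,307),0))
print("soy",[plane("top",*T(x,y),.0) for x,y in((480,325),(445,295),(516,295))])
print("can front",plane("top",*T(605,370),0),"crock front",plane("top",*T(128,328),0))
print("ramekin rim z46",[plane("top",*T(x,y),.046) for x,y in((150,360),(246,360),(198,314),(198,408))])
for p in ((306,510),):pass
```

```text
mill knob [0.4606 0.0208 0.2232] 0.0001
salt knob [ 0.5726 -0.1822  0.1216] 0.0017
oil spout [0.6755 0.059  0.2684] 0.0016
canister knob [ 0.6336 -0.2603  0.1444] 0.0002
shelf L 185 [0.748  0.2292 0.08  ] 0.0008
shelf L 207 [0.7329 0.2326 0.0586] 0.0002
shelf R 228 [ 0.7005 -0.3128  0.0825] 0.0086
shelf R 250 [ 0.685  -0.3182  0.0618] 0.0071
up [0.8153 0.2259 0.1178] 0.0004
mill foot far pt z0 [0.48563919 0.02087634 0.        ]
mill ring sides z46 [ 0.47935924 -0.0077423   0.046     ] [0.48065119 0.04901424 0.046     ]
top mill lower edge z0  [0.42917943 0.02027489 0.        ]
can lid [np.float64(-0.21585497508513057), np.float64(-0.3130046178699235)]
oil y at base-ish [array([0.66513838, 0.09087159, 0.1       ]), array([0.66436903, 0.02725838, 0.1       ])] bottom front [0.64892779 0.06096465 0.        ]
soy [array([ 0.6296671 , -0.14440713,  0.        ]), array([ 0.6582376 , -0.11287796,  0.        ]), array([ 0.65746993, -0.17857091,  0.        ])]
can front [ 0.58649349 -0.25768326  0.        ] crock front [0.63049709 0.18214252 0.        ]
ramekin rim z46 [array([0.59397822, 0.15793049, 0.046     ]), array([0.59306058, 0.07163074, 0.046     ]), array([0.63538673, 0.1146122 , 0.046     ]), array([0.55023799, 0.11488747, 0.046     ])]
```

Mill is at about (0.4585, 0.0207). The gap, from the shelf edge, canister and bottles, is about (0.6715, -0.041), with shelf yaw -0.087, and the knob, step and edge heights all check out. The gripper body overhangs the shut fingers, so I'll push with the back of an open finger: first along -50° onto the gap axis, then along the axis. First I'll raise the arm and travel.

```bash
python3 jog.py '[[0,0,-0.055,0],[0,0,-0.055,0],[0.048,-0.036,0,0],[0.048,-0.036,0,0],[0.048,-0.036,0,0]]' 1.0
python3 jog.py '[[0.048,-0.036,0,0],[0.048,-0.036,0,0],[0.048,-0.036,0,0],[0.048,-0.036,0,0],[0.024,-0.018,0,0]]'
python3 - <<'E'
from h import *
from scipy.spatial.transform import Rotation as R
s=bot.read_state();M=R.from_rotvec(s["tcp_rot"]).as_matrix();p=np.array(s["tool_pos"]);print(p,M.round(3).tolist())
print("to stage1 tool delta",M.T@(np.array([.390,.102,.33])-p))
E
```

```text
time: 0.72
tool_pos: [0.2829, -0.5108, 0.3408]
tcp_rot: [-3.116, -0.398, -0.0]
wrist_force: [0.9, -0.4, 0.3]
width: 0.998
grip_force: 0.0
time: 1.35
tool_pos: [0.4517, -0.2985, 0.3408]
tcp_rot: [-3.115, -0.403, 0.0]
wrist_force: [0.1, 0.1, 0.1]
width: 0.999
grip_force: 0.0
[ 0.45169125 -0.29846682  0.3408416 ] [[0.967, 0.255, -0.0], [0.255, -0.967, 0.001], [0.0, -0.001, -1.0]]
to stage1 tool delta [ 0.04229795 -0.40296581  0.01124584]
```

```bash
python3 jog.py '[[0.006,-0.0575,0,0],[0.006,-0.0575,0,0],[0.006,-0.0575,0,0],[0.006,-0.0575,0,0],[0.006,-0.0575,0,0]]'
python3 jog.py '[[0.006,-0.0575,0,0],[0.006,-0.0575,0,0],[0,0,0,-0.15],[0,0,0,-0.15],[0,0,0,-0.14]]'
python3 jog.py '[[0,0,0.05,0],[0,0,0.05,0],[0,0,0,0]]'
python3 - <<'E'
from h import *
from scipy.spatial.transform import Rotation as R
s=bot.read_state();M=R.from_rotvec(s["tcp_rot"]).as_matrix();p=np.array(s["tool_pos"]);print(p,M.round(3).tolist())
ims=[]
for n,c in(("scene",(80,280,140,420)),("top",(170,370,150,430))):
    ims.append(bot.read_camera(n)[c[0]:c[1],c[2]:c[3],::-1])
w=bot.read_camera("wrist")[:,:,::-1]
ims.append(cv2.resize(w,(280,210))[:200])
a=np.hstack([cv2.resize(ims[0],(400,286)),cv2.resize(ims[1],(400,286))]);b=cv2.resize(ims[2],(400,286))
cv2.imwrite("pics/m1.png",np.vstack([a,np.hstack([b,np.zeros_like(b)])]))
E
```

```text
time: 1.98
tool_pos: [0.4062, -0.0137, 0.3409]
tcp_rot: [-3.116, -0.398, -0.0]
wrist_force: [1.3, 0.4, 0.3]
width: 0.998
grip_force: 0.0
time: 2.6
tool_pos: [0.3892, 0.0993, 0.3408]
tcp_rot: [-2.951, -1.078, 0.001]
wrist_force: [0.4, -0.1, 0.2]
width: 1.001
grip_force: 0.0
time: 2.98
tool_pos: [0.3857, 0.0982, 0.2366]
tcp_rot: [-2.952, -1.069, 0.016]
wrist_force: [-0.4, -0.0, 0.3]
width: 0.999
grip_force: 0.0
[0.38572164 0.09818646 0.23658182] [[0.768, 0.64, -0.01], [0.64, -0.768, -0.002], [-0.009, -0.005, -1.0]]
```

View pics/m1.png

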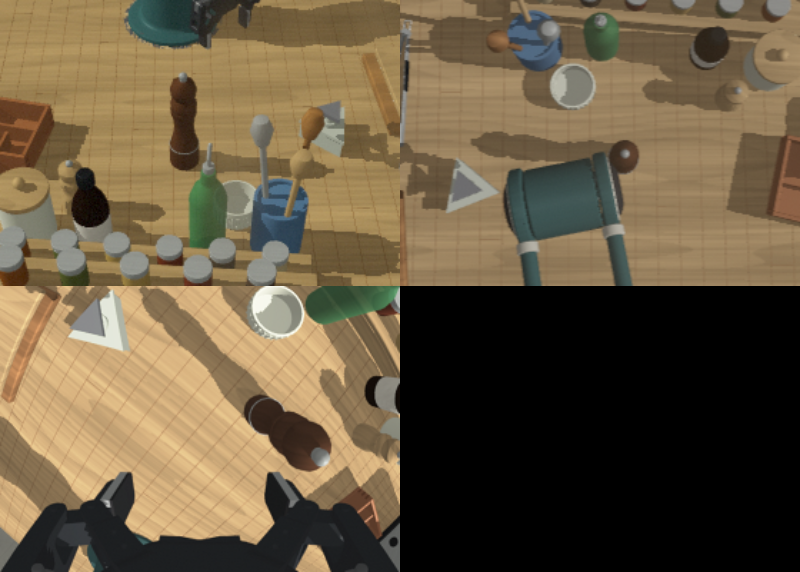

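The mill is untouched. The wrist view shows linkage knuckles bulging outside the fingertips, so I need to check their profile against the mill before pushing. I'll descend beside it and look.

```bash
python3 jog.py '[[0,0,0.05,0],[0,0,0.05,0],[0,0,0.03,0],[0,0,0,0]]'
python3 - <<'E'
from h import *
from scipy.spatial.transform import Rotation as R
s=bot.read_state();M=R.from_rotvec(s["tcp_rot"]).as_matrix();p=np.array(s["tool_pos"]);print(p,M.round(3).tolist(),np.round(s["q"],2))
f=bot.read_camera("scene")[:,:,::-1];cv2.imwrite("pics/s2full.png",f)
a=f[40:220,220:400]
w=bot.read_camera("wrist")[:,:,::-1]
i=bot.camera_info("wrist");E=np.array(i["extrinsics"]);print(np.array(i["intrinsics"]).round(1).tolist());print("cam in tool",(M.T@(E[:3,3]-p)).round(3),(M.T@E[:3,:3]).round(3).tolist())
cv2.imwrite("pics/m2.png",np.vstack([cv2.resize(a,(540,540),interpolation=cv2.INTER_CUBIC)]))
cv2.imwrite("pics/w2.png",w)
E
```

```text
time: 3.62
tool_pos: [0.3897, 0.0989, 0.1114]
tcp_rot: [-2.954, -1.069, 0.002]
wrist_force: [-0.3, -0.6, 0.7]
width: 0.998
grip_force: 0.0
[0.38965817 0.09888681 0.11144209] [[0.768, 0.64, -0.001], [0.64, -0.768, -0.0], [-0.001, -0.001, -1.0]] [ 0.19 -0.16  2.28 -0.    1.02  1.06]
[[325.2, 0.0, 279.1], [0.0, 325.2, 209.1], [0.0, 0.0, 1.0]]
cam in tool [ 0.072  0.    -0.145] [[-0.001, -0.962, -0.274], [1.0, -0.001, 0.002], [-0.002, -0.274, 0.962]]
```

View pics/m2.png

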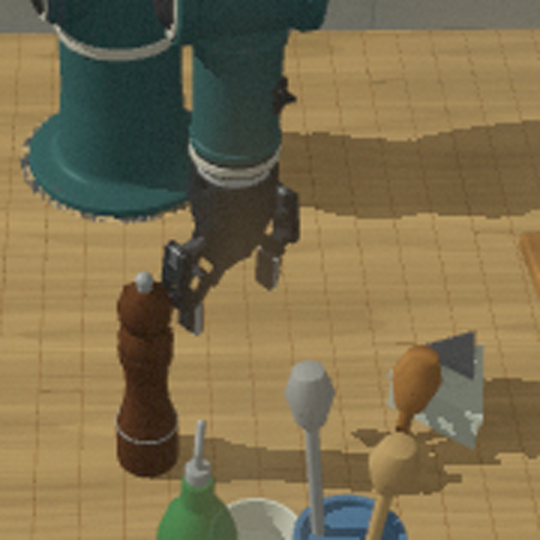

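Scene crop: the fingertip ends near (190,328), and the knuckle block sits further out at about (165,245-300). I'll turn these into tool-frame offsets.

Run:
```python
from h import *
from scipy.spatial.transform import Rotation as R
s=bot.read_state();M=R.from_rotvec(s["tcp_rot"]).as_matrix();p=np.array(s["tool_pos"])
for q in((163,245),(163,265),(166,285),(172,300),(178,318),(182,326),(200,332)):
    o,d=ray("scene",220+(q[0]+.5)/3-.5,40+(q[1]+.5)/3-.5)
    r=[]
    for x0 in(.011,0,-.011):
        o2=M.T@(o-p);d2=M.T@d;t=(x0-o2[0])/d2[0];r.append((o2+t*d2)[1:].round(4).tolist())
    print(q,r)
w=cv2.imread("pics/w2.png");cv2.imwrite("pics/w2c.png",cv2.resize(w[250:420,:],None,fx=1.42,fy=1.42))
```

```text
(163, 245) [[0.0902, -0.1411], [0.0808, -0.1289], [0.0714, -0.1168]]
(163, 265) [[0.0904, -0.1196], [0.081, -0.1072], [0.0716, -0.0948]]
(166, 285) [[0.0873, -0.0957], [0.0778, -0.083], [0.0684, -0.0702]]
(172, 300) [[0.0806, -0.0748], [0.0711, -0.0618], [0.0615, -0.0487]]
(178, 318) [[0.0737, -0.0499], [0.0641, -0.0364], [0.0545, -0.023]]
(182, 326) [[0.0691, -0.0375], [0.0594, -0.024], [0.0497, -0.0104]]
(200, 332) [[0.0475, -0.0172], [0.0375, -0.0033], [0.0275, 0.0106]]
```

View pics/w2c.png

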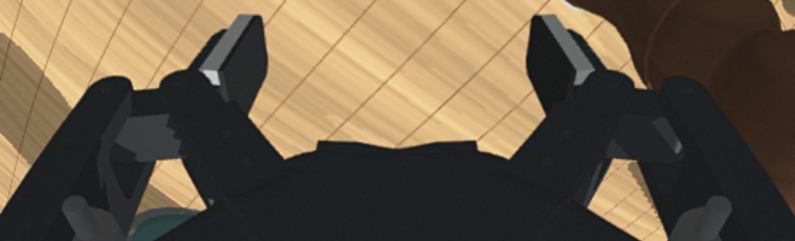

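The wrist view shows wedge-shaped fingers: the right tip spans crop (533-553,15), and the outer knuckle sits at about (680,80). I'll get the finger profile from rays cut with the plane of its side face.

Run:
```python
from h import *
from scipy.spatial.transform import Rotation as R
s=bot.read_state();M=R.from_rotvec(s["tcp_rot"]).as_matrix();p=np.array(s["tool_pos"])
i=bot.camera_info("wrist");K=np.array(i["intrinsics"]);E=np.array(i["extrinsics"])
def wr(u,v):
    a=np.array([(u-K[0,2])/K[0,0],(v-K[1,2])/K[1,1]]);r=np.linalg.norm(a)
    d=np.r_[np.sin(r)*a/r,np.cos(r)];return M.T@(E[:3,3]-p),M.T@E[:3,:3]@d
for n,q in dict(tipin=(533,15),tipout=(553,15),sout=(595,72),sin=(575,85),back1=(608,38),back2=(622,60),knTop=(690,80),knOut=(715,100),drv=(790,215)).items():
    o,d=wr(q[0]/1.42,250+q[1]/1.42);r=[]
    for x0 in(.013,.011,0,-.011):
        t=(x0-o[0])/d[0];r.append((o+t*d)[1:].round(4).tolist())
    print(n,r)
    # for given y
```

```text
tipin [[0.0398, -0.022], [0.0412, -0.0178], [0.049, 0.0053], [0.0567, 0.0283]]
tipout [[0.046, -0.0224], [0.0476, -0.0183], [0.0566, 0.0047], [0.0655, 0.0276]]
sout [[0.0465, -0.055], [0.0481, -0.052], [0.0571, -0.0353], [0.0662, -0.0186]]
sin [[0.0396, -0.0598], [0.041, -0.0569], [0.0486, -0.0411], [0.0563, -0.0253]]
back1 [[0.0573, -0.0387], [0.0593, -0.0351], [0.0703, -0.0152], [0.0814, 0.0046]]
back2 [[0.056, -0.0507], [0.058, -0.0475], [0.0688, -0.03], [0.0796, -0.0124]]
knTop [[0.0698, -0.0632], [0.0722, -0.0604], [0.0857, -0.0453], [0.0992, -0.0301]]
knOut [[0.0714, -0.0726], [0.0739, -0.0701], [0.0877, -0.0568], [0.1014, -0.0434]]
drv [[0.0656, -0.1092], [0.0679, -0.1081], [0.0806, -0.1018], [0.0933, -0.0955]]
```

Run:
```python
from h import *
from scipy.spatial.transform import Rotation as R
s=bot.read_state();M=R.from_rotvec(s["tcp_rot"]).as_matrix();p=np.array(s["tool_pos"])
i=bot.camera_info("wrist");K=np.array(i["intrinsics"]);E=np.array(i["extrinsics"])
def wr(u,v):
    a=np.array([(u-K[0,2])/K[0,0],(v-K[1,2])/K[1,1]]);r=np.linalg.norm(a)
    d=np.r_[np.sin(r)*a/r,np.cos(r)];return M.T@(E[:3,3]-p),M.T@E[:3,:3]@d
for q in((397,150),(475,145),(513,160),(555,195),(600,225),(515,155),(605,90),(630,82)):
    o,d=wr(q[0]/1.42,250+q[1]/1.42)
    print(q,[(o+d*(z-o[2])/d[2])[:2].round(4).tolist() for z in(-.06,-.073,-.085,-.1)])
w=cv2.imread("pics/w2.png");a=w[270:420,330:530];cv2.imwrite("pics/w2d.png",cv2.resize(a,(800,600),interpolation=cv2.INTER_CUBIC))
a=cv2.imread("pics/s2full.png")[90:160,260:330];cv2.imwrite("pics/s2d.png",cv2.resize(np.hstack([a]),(600,600),interpolation=cv2.INTER_CUBIC))
a=cv2.convertScaleAbs(cv2.imread("pics/w2d.png"),alpha=2,beta=30);b=cv2.convertScaleAbs(cv2.imread("pics/s2d.png"),alpha=1.8,beta=20)
cv2.imwrite("pics/d.png",np.hstack([cv2.resize(a,(450,450)),cv2.resize(b,(350,450))]))
```

```text
(397, 150) [[-0.0036, -0.0004], [0.0081, -0.0004], [0.0189, -0.0004], [0.0324, -0.0005]]
(475, 145) [[-0.0026, 0.0177], [0.009, 0.0148], [0.0196, 0.0122], [0.0329, 0.0088]]
(513, 160) [[-0.0084, 0.0276], [0.0041, 0.0232], [0.0156, 0.0191], [0.03, 0.0139]]
(555, 195) [[-0.0234, 0.0415], [-0.0086, 0.0349], [0.0051, 0.0287], [0.0223, 0.0211]]
(600, 225) [[-0.0409, 0.0598], [-0.0233, 0.0502], [-0.007, 0.0414], [0.0133, 0.0304]]
(515, 155) [[-0.0067, 0.0279], [0.0055, 0.0234], [0.0167, 0.0193], [0.0308, 0.0141]]
(605, 90) [[0.011, 0.0476], [0.0204, 0.04], [0.029, 0.033], [0.0399, 0.0242]]
(630, 82) [[0.0125, 0.054], [0.0216, 0.0454], [0.0301, 0.0374], [0.0407, 0.0275]]
```

View pics/d.png

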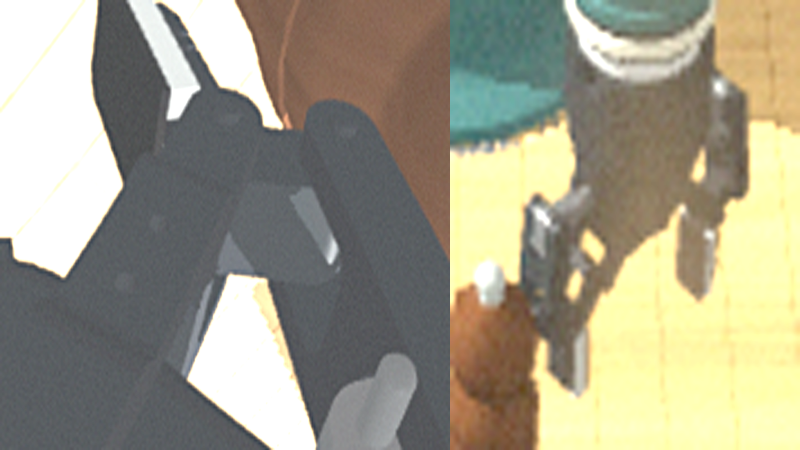

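Left panel: the pad and finger sides are flat and upright, and the body is rounded and set back. A push with a finger's flat side (tool -x face) may therefore clear everything. To confirm I need the mill's radius near 60 mm height.

Run:
```python
from h import *
im=cv2.imread("pics/scene0.png").astype(int)
x0,y0=.4585,.0207
for z in(.02,.03,.046,.05,.055,.06,.065,.07,.08,.098,.12,.142,.16,.18,.2):
    u,v=proj("scene",(x0,y0,z));row=im[int(round(v))]
    # walk outward while dark (mill R<~110), subpixel by threshold
    g=row[:,2].astype(float);t=110
    def walk(s):
        k=int(round(u))
        for j in range(25):
            if g[k+s*j]>t and (g[k+s*(j+1)]>t): 
                a,b=g[k+s*(j-1)],g[k+s*j];return k+s*(j-1+(t-a)/(b-a))
    l,r=walk(-1),walk(1)
    print(z,round(u,1),round(v,1),None if l is None or r is None else (round((plane("scene",r,v,z)-plane("scene",l,v,z))[1]*500,1)),g[int(u)-14:int(u)+15].astype(int).tolist() if z in(.02,.06) else "")
```

```text
0.02 268.7 186.4 29.6 [165, 169, 168, 167, 163, 83, 79, 82, 105, 118, 83, 88, 65, 58, 55, 56, 50, 54, 56, 76, 93, 72, 56, 53, 61, 87, 117, 119, 120]
0.03 268.7 183.9 28.0 
0.046 268.6 180.0 27.7 
0.05 268.6 179.0 27.5 
0.055 268.6 177.7 27.1 
0.06 268.5 176.5 24.8 [170, 171, 170, 171, 171, 162, 89, 86, 85, 79, 70, 67, 65, 61, 59, 54, 52, 52, 55, 52, 54, 58, 58, 64, 130, 166, 164, 167, 165]
0.065 268.5 175.2 23.4 
0.07 268.5 173.9 22.2 
0.08 268.4 171.4 19.8 
0.098 268.3 166.7 18.5 
0.12 268.2 160.8 21.5 
0.142 268.1 154.8 24.9 
0.16 268.0 149.8 33.2 
0.18 267.9 144.2 None 
0.2 267.8 138.3 None
```

The mill's radius falls to about 25 mm at 60 mm height, so the outer-back corner of one finger can push at 32–46 mm without the knuckle or body touching. That means opening 0.8, contact normal 70° from the closing line, and the mill at tool (-38, -59) mm. Plan: stage 1 pushes along -50° to about (0.53, -0.066), and stage 2 pushes along +10° into the gap, which keeps the hand well clear of both bottles. Turning clear of the mill first.

```bash
python3 jog.py '[[0.056,-0.005,0,0],[0,0,0,-0.1735],[0,0,0,-0.1735],[0,0,0,-0.1735],[0,0,0,-0.1735]]' 0.8
python3 jog.py '[[0,0,0,-0.1735],[0,0,0,-0.1735],[0,0,0,-0.1735],[0,0,0,-0.1735],[0,0,0,-0.1735]]' >/dev/null
python3 jog.py '[[0,0,0,-0.1735],[0,0,0,-0.1735],[0,0,0,0]]'
cat >> h.py <<'E'
from scipy.spatial.transform import Rotation as R
def plan(tp,back,n,verbose=1):
    """tool-axis move to put mill tool-point at standoff `back` behind mill at tp along n(deg)"""
    s=bot.read_state();M=R.from_rotvec(s["tcp_rot"]).as_matrix();p=np.array(s["tool_pos"])
    a=np.degrees(np.arctan2(M[1,0],M[0,0]));an=np.radians(n-160)
    X=np.array([np.cos(an),np.sin(an)]);Y=np.array([np.sin(an),-np.cos(an)])
    nn=np.array([np.cos(np.radians(n)),np.sin(np.radians(n))])
    t=np.array(tp)-back*nn-(-.0382*X-.0594*Y)
    d=M.T@np.r_[t-p[:2],0]
    print("p",p.round(4),"yaw",a.round(1),"turn tool",np.round(-((n-160-a+180)%360-180)*np.pi/180,4),"target",t.round(4),"move tool",d.round(4),"n in tool",(M.T@np.r_[nn,0]).round(3))
E
python3 -c "
from h import *
plan((.4585,.0207),.03,-50.6)
plan((.4585,.0207),.01,-50.6)"
```

```text
time: 4.35
tool_pos: [0.4323, 0.1394, 0.1147]
tcp_rot: [2.406, 2.016, 0.008]
wrist_force: [0.7, 0.5, 0.1]
width: 0.803
grip_force: 0.0
time: 5.35
tool_pos: [0.4319, 0.1393, 0.1142]
tcp_rot: [0.837, 3.023, 0.004]
wrist_force: [0.8, -0.3, 1.2]
width: 0.802
grip_force: 0.0
p [0.4319 0.1393 0.1142] yaw 149.1 turn tool -0.0061 target [0.4368 0.1145] move tool [-0.0169 -0.0188 -0.    ] n in tool [-0.942 -0.336  0.002]
p [0.4319 0.1393 0.1142] yaw 149.1 turn tool -0.0061 target [0.4495 0.099 ] move tool [-0.0358 -0.0255  0.    ] n in tool [-0.942 -0.336  0.002]
```

```bash
python3 jog.py '[[-0.017,-0.019,0,0],[0,0,0.05,0],[0,0,0.045,0],[0,0,0.013,0],[0,0,0,0]]'
python3 -c "
from h import *
plan((.4585,.0207),.01,-50.6)"
```

```text
time: 5.98
tool_pos: [0.4347, 0.1137, 0.0037]
tcp_rot: [-0.837, -3.028, 0.0]
wrist_force: [0.2, -0.1, 0.9]
width: 0.797
grip_force: 0.0
p [0.4347 0.1137 0.0037] yaw 149.1 turn tool -0.0055 target [0.4495 0.099 ] move tool [-0.0202 -0.005  -0.    ] n in tool [-0.942 -0.337 -0.   ]
```

```bash
cat >> h.py <<'E'
def comp(im,seed,rad=45):
    im=im.astype(int);m=((im[...,0]-im[...,2]>22)&(im[...,0]<115)&(im[...,0]-im[...,1]>14)).astype(np.uint8)
    m=cv2.morphologyEx(m,cv2.MORPH_CLOSE,np.ones((3,3)));k=np.zeros_like(m);cv2.circle(k,tuple(int(c) for c in seed),rad,1,-1);m=m*k
    n,l,st,c=cv2.connectedComponentsWithStats(m);d=[(st[i,4] if np.hypot(*(c[i]-seed))<rad else 0) for i in range(1,n)]
    return l==1+int(np.argmax(d))
def mill(guess):
    gx,gy=guess
    f=bot.read_camera("scene");b=comp(f,proj("scene",(gx,gy,.1)));v,u=np.nonzero(b)
    vb=v.max();foot=plane("scene",u[v>vb-8].mean(),vb+.5,0)-[.029,0,0]
    e=proj("scene",(foot[0],foot[1],.2));ht=u[v<v.min()+12].mean()
    print("scene foot",foot[:2].round(4),"head col",round(ht,1),"expected",round(float(e[0]),1),"top row",v.min(),"area",len(v))
    t=bot.read_camera("top");b=comp(t,proj("top",(gx,gy,.18)),30);v,u=np.nonzero(b)
    t=t.astype(int);P=proj("top",(gx,gy,.223)).astype(int);r=t[P[1]-12:P[1]+13,P[0]-12:P[0]+13];g=(r.min(2)>95)&(r.max(2)-r.min(2)<40)
    if g.any():
        yy,xx=np.nonzero(g);print("top knob",plane("top",P[0]-12+xx.mean(),P[1]-12+yy.mean(),.221)[:2].round(4),g.sum(),end=" ")
    print("head blob",plane("top",u.mean(),v.mean(),.16)[:2].round(4),len(v))
E
python3 jog.py '[[-0.02,-0.005,-0.002,0],[0,0,0,0]]'
python3 -c "
from h import *
mill((.4585,.0207))
plan((.4585,.0207),.0,-50.6)"
```

```text
time: 6.22
tool_pos: [0.453, 0.0986, 0.0079]
tcp_rot: [0.836, 3.022, 0.004]
wrist_force: [0.1, 0.6, -0.4]
width: 0.797
grip_force: 0.0
scene foot [0.4612 0.0273] head col 267.8 expected 270.4 top row 134 area 1164
top knob [0.4526 0.0362] 101 head blob [0.456  0.0137] 207
p [0.4507 0.0989 0.0067] yaw 149.1 turn tool -0.0056 target [0.4559 0.0913] move tool [-0.0083 -0.0038  0.    ] n in tool [-0.942 -0.337  0.001]
```

Run:
```python
from h import *
f=bot.read_camera("scene");t=bot.read_camera("top");cv2.imwrite("pics/s3.png",f[:,:,::-1]);cv2.imwrite("pics/t3.png",t[:,:,::-1])
b=comp(f,proj("scene",(.4585,.0207,.1)))
a=f[100:220,220:340,::-1].copy();c=cv2.findContours(b[100:220,220:340].astype(np.uint8),cv2.RETR_EXTERNAL,cv2.CHAIN_APPROX_NONE)[0]
a=cv2.resize(cv2.convertScaleAbs(a,alpha=1.4),(480,480),interpolation=cv2.INTER_CUBIC);cv2.drawContours(a,[x*4 for x in c],-1,(255,0,0),1)
d=cv2.resize(cv2.convertScaleAbs(t[220:340,250:330,::-1],alpha=1.4),(320,480),interpolation=cv2.INTER_CUBIC)
cv2.imwrite("pics/v3.png",np.hstack([a,d]))
```

```text
(no output)
```

View pics/v3.png

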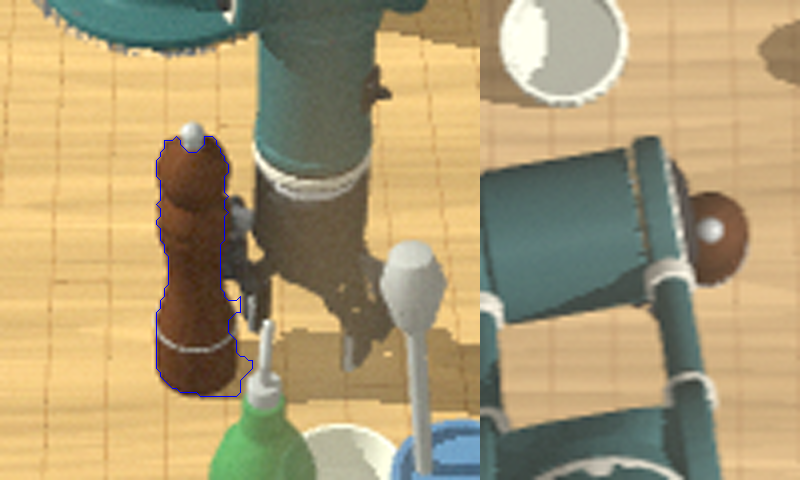

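The mill still stands untouched with its knob at scene (268,133). The finger is just to its right, and my mask leaks into the shadow. I'll track by knob, left foot edge and bottom row instead, then start pushing.

```bash
cat >> h.py <<'E'
def knob(n,img,g,w=9):
    t=img.astype(int);P=np.round(proj(n,(*g,.22))).astype(int);r=t[P[1]-w:P[1]+w+1,P[0]-w:P[0]+w+1]
    m=((r.min(2)>85)&(r.max(2)-r.min(2)<30)).astype(np.uint8);k,l,st,c=cv2.connectedComponentsWithStats(m)
    if k<2:return None
    i=1+int(np.argmin([np.hypot(*(c[j]-w))-0*st[j,4] if 3<=st[j,4]<45 else 99 for j in range(1,k)]))
    return plane(n,P[0]-w+c[i][0],P[1]-w+c[i][1],.2195)[:2].round(4),int(st[i,4])
def mill(g):
    f=bot.read_camera("scene");t=bot.read_camera("top")
    print("knob scene",knob("scene",f,g),"top",knob("top",t,g),end=" ")
    b=comp(f,proj("scene",(*g,.1)),60);u,v=proj("scene",(g[0],g[1],.03));v=int(round(v))
    L=[]
    for r in range(v-2,v+3):
        c=np.nonzero(b[r])[0];c=c[(c>u-22)&(c<u+22)]
        if len(c):L.append(c.min()-.5)
    l=np.median(L);c=int(l)+11;vb=np.nonzero(b[:,c-1:c+2].all(1))[0].max()+.5
    q=plane("scene",c,vb,0);e=plane("scene",l,v,.03)
    print("foot x",round(q[0]-.029,4),"y",round(e[1]+.029,4))
E
python3 jog.py '[[-0.004,-0.0014,0,0],[-0.004,-0.0014,0,0],[0,0,0,0]]'
python3 -c "
from h import *
mill((.4585,.0207))
plan((.4585,.0207),.0,-50.6);print(bot.read_state()['time'])"
```

```text
time: 6.8
tool_pos: [0.4546, 0.0923, 0.0053]
tcp_rot: [0.836, 3.028, 0.0]
wrist_force: [0.4, -0.8, -0.5]
width: 0.8
grip_force: 0.0
knob scene (array([0.4614, 0.0199]), 28) top (array([0.4577, 0.0186]), 18) foot x 0.4573 y 0.0213
p [0.4543 0.0925 0.0052] yaw 149.1 turn tool -0.0044 target [0.4559 0.0913] move tool [-0.002  -0.0002 -0.    ] n in tool [-0.941 -0.338 -0.   ]
6.9
```

```bash
python3 jog.py '[[-0.004,-0.0014,0,0],[-0.004,-0.0014,0,0],[-0.004,-0.0014,0,0],[0,0,0,0]]'
python3 -c "
from h import *
mill((.463,.013))"
```

```text
time: 7.4
tool_pos: [0.4628, 0.0825, 0.0053]
tcp_rot: [0.836, 3.028, 0.0]
wrist_force: [-2.5, 2.0, 1.6]
width: 0.801
grip_force: 0.0
knob scene (array([0.4782, 0.0085]), 29) top (array([0.475 , 0.0077]), 24) foot x 0.4646 y 0.0157
```

The knob moved about 11 mm more than the foot, along the tool's side-face normal. So a knuckle touched too high and the mill is leaning about 3°. I'll ease back gently and check that it settles upright.

```bash
python3 jog.py '[[0.003,0.001,0,0],[0.003,0.001,0,0],[0.003,0.001,0,0],[0.004,0.001,0,0],[0.005,0.002,0,0]]'
python3 jog.py '[[0.012,0.005,0,0],[0,0,0,0]]' 1.0
python3 -c "
from h import *
mill((.463,.013))"
```

```text
time: 8.12
tool_pos: [0.45, 0.0974, 0.0054]
tcp_rot: [0.835, 3.028, 0.0]
wrist_force: [-0.4, 0.2, 0.7]
width: 0.797
grip_force: 0.0
time: 8.38
tool_pos: [0.4414, 0.1083, 0.0051]
tcp_rot: [-0.833, -3.028, 0.0]
wrist_force: [0.1, 0.1, 0.9]
width: 0.999
grip_force: 0.0
knob scene (array([0.4679, 0.015 ]), 31) top (array([0.463 , 0.0153]), 28) foot x 0.4646 y 0.0157
```

```bash
cat >> h.py <<'E'
def plan(tp,back,n,mt=(-.040,-.053)):
    s=bot.read_state();M=R.from_rotvec(s["tcp_rot"]).as_matrix();p=np.array(s["tool_pos"])
    a=np.degrees(np.arctan2(M[1,0],M[0,0]));an=np.radians(n-180)
    X=np.array([np.cos(an),np.sin(an)]);Y=np.array([np.sin(an),-np.cos(an)])
    t=np.array(tp)+back*X-(mt[0]*X+mt[1]*Y)
    print("p",p.round(4),"yaw",a.round(1),"turn",np.round(-((n-180-a+180)%360-180)*np.pi/180,4),"target",t.round(4),"move now",(M.T@np.r_[t-p[:2],0]).round(4))
    Q=np.c_[X,Y];print("move after turn",(Q.T@(t-p[:2])).round(4),"mill in tool now",(M.T@np.r_[np.array(tp)-p[:2],0])[:2].round(4))
E
python3 -c "
from h import *
plan((.465,.0155),.012,-58.6)"
```

```text
p [0.4422 0.1079 0.0053] yaw 149.2 turn 0.4854 target [0.4831 0.0875] move now [-0.0456  0.0034  0.    ]
move after turn [-0.0387  0.0243] mill in tool now [-0.0668 -0.0677]
```

```bash
python3 jog.py '[[0,0,-0.002,0.1618],[0,0,0,0.1618],[0,0,0,0.1618],[0,0.024,0,0],[-0.015,0,0,0]]'
python3 -c "
from h import *
plan((.465,.0155),.012,-58.6)"
```

```text
time: 9.1
tool_pos: [0.4725, 0.1078, 0.0078]
tcp_rot: [1.535, 2.739, 0.002]
wrist_force: [0.9, 0.3, 0.1]
width: 1.004
grip_force: 0.0
p [0.4725 0.1078 0.0078] yaw 121.5 turn 0.001 target [0.4831 0.0875] move now [-0.0228 -0.0015  0.    ]
move after turn [-0.0228 -0.0014] mill in tool now [-0.0748 -0.0545]
```

```bash
python3 jog.py '[[-0.012,0,0,0],[-0.01,0.001,0,0],[-0.005,0,0,0],[-0.004,0,0,0],[0,0,0,0]]'
python3 -c "
from h import *
mill((.465,.0155))"
python3 jog.py '[[-0.004,0,0,0],[-0.004,0,0,0],[-0.004,0,0,0],[0,0,0,0]]'
python3 -c "
from h import *
mill((.467,.0125));plan((.465,.0155),.012,-58.6)"
```

```text
time: 9.72
tool_pos: [0.4876, 0.0811, 0.0073]
tcp_rot: [-1.539, -2.738, 0.0]
wrist_force: [0.7, 0.5, -0.1]
width: 1.002
grip_force: 0.0
knob scene (array([0.4677, 0.0148]), 30) top (array([0.4731, 0.0213]), 72) foot x 0.4646 y 0.0157
time: 10.32
tool_pos: [0.4942, 0.0708, 0.0073]
tcp_rot: [1.539, 2.739, 0.0]
wrist_force: [-0.2, 1.9, 1.2]
width: 1.001
grip_force: 0.6
knob scene (array([0.4714, 0.0075]), 29) top (array([0.4797, 0.0124]), 68) foot x 0.4682 y 0.0073
p [0.4941 0.0708 0.0073] yaw 121.4 turn -0.0009 target [0.4831 0.0875] move now [ 0.02   -0.0007 -0.    ]
move after turn [ 0.02   -0.0007] mill in tool now [-0.0321 -0.0537]
```

Knob and foot now move together, so it slides upright. Continuing.

```bash
python3 jog.py '[[-0.006,0,0,0],[-0.006,0,0,0],[-0.006,0,0,0],[-0.006,0,0,0],[-0.006,0,0,0]]'
python3 -c "
from h import *
mill((.484,-.017));plan((.484,-.017),.0,-58.6)"
```

```text
time: 11.05
tool_pos: [0.5098, 0.045, 0.0073]
tcp_rot: [1.539, 2.739, 0.0]
wrist_force: [0.1, 1.9, -0.4]
width: 1.002
grip_force: 1.3
knob scene (array([ 0.4819, -0.0194]), 29) top (array([ 0.495 , -0.0164]), 70) foot x 0.4787 y -0.0174
p [0.5102 0.0446 0.0074] yaw 121.3 turn -0.0011 target [0.5084 0.0448] move now [ 0.0011 -0.0015 -0.    ]
move after turn [ 0.0011 -0.0015] mill in tool now [-0.039  -0.0544]
```

```bash
python3 jog.py '[[0.006,0,0,0],[0.002,-0.007,0,-0.1],[-0.002,0,0,0]]'
python3 -c "
from h import *
mill((.479,-.0185));plan((.479,-.0185),.0,-53,(-.04,-.052))"
```

```text
time: 11.52
tool_pos: [0.4998, 0.0471, 0.0071]
tcp_rot: [-1.4, -2.812, 0.001]
wrist_force: [-0.1, -0.2, 0.7]
width: 0.998
grip_force: 0.0
knob scene (array([ 0.4823, -0.0201]), 31) top (array([ 0.4856, -0.0142]), 72) foot x 0.4787 y -0.0174
p [0.5009 0.047  0.0075] yaw 127.0 turn -0.0001 target [0.4965 0.0447] move now [ 0.0008 -0.005  -0.    ]
move after turn [ 0.0008 -0.005 ] mill in tool now [-0.0392 -0.0569]
```

```bash
python3 jog.py '[[0.004,-0.005,0,0],[-0.004,0,0,0],[-0.005,0,0,0],[-0.006,0,0,0],[-0.006,0,0,0]]' >/dev/null; python3 jog.py '[[-0.006,0,0,0],[-0.006,0,0,0],[0,0,0,0]]'
python3 -c "
from h import *
mill((.496,-.04));plan((.496,-.04),.0,-53,(-.04,-.052))"
```

```text
time: 12.62
tool_pos: [0.5148, 0.0202, 0.0074]
tcp_rot: [1.4, 2.811, -0.0]
wrist_force: [0.2, 0.3, 1.0]
width: 1.003
grip_force: 0.0
knob scene (array([ 0.4994, -0.0444]), 31) top (array([ 0.4996, -0.0434]), 81) foot x 0.4963 y -0.0446
p [0.5147 0.0205 0.0075] yaw 127.1 turn 0.0015 target [0.5135 0.0232] move now [ 0.003   0.0007 -0.    ]
move after turn [0.003  0.0007] mill in tool now [-0.037  -0.0514]
```

```bash
python3 jog.py '[[-0.006,0,0,0],[-0.006,0,0,0],[-0.006,0,0,0],[-0.006,0,0,0],[-0.006,0,0,0]]' >/dev/null
python3 -c "
from h import *
mill((.515,-.069))"
python3 jog.py '[[-0.006,0,0,0],[-0.006,0,0,0],[-0.006,0,0,0],[0.003,0,0,0],[0.012,0,0,0]]'
python3 -c "
from h import *
mill((.526,-.084));plan((.526,-.084),.015,16.7,(-.04,-.052))"
```

```text
knob scene (array([ 0.5142, -0.0691]), 32) top (array([ 0.5173, -0.0701]), 80) foot x 0.5101 y -0.0685
time: 14.08
tool_pos: [0.5344, -0.0059, 0.0074]
tcp_rot: [1.4, 2.811, -0.0]
wrist_force: [0.6, 0.1, -0.2]
width: 1.002
grip_force: 0.0
knob scene (array([ 0.5218, -0.0854]), 31) top (array([ 0.5216, -0.0774]), 91) foot x 0.5169 y -0.0843
p [ 0.5326 -0.0047  0.0068] yaw 127.1 turn -1.2142 target [ 0.4584 -0.05  ] move now [ 0.0087 -0.0865  0.0001]
move after turn [ 0.0841 -0.0221] mill in tool now [-0.0592 -0.0531]
```

```bash
python3 jog.py '[[0.045,-0.018,0,0],[0.045,-0.018,0,0],[0,0,0,-0.1718],[0,0,0,-0.1718],[0,0,0,-0.1718]]' >/dev/null; python3 jog.py '[[0,0,0,-0.1718],[0,0,0,-0.1718],[0,0,0,-0.1718],[0,0,0,-0.1718],[0,0,0,0]]'
python3 -c "
from h import *
mill((.518,-.085));plan((.518,-.085),.015,16,(-.04,-.052))"
```

```text
time: 15.42
tool_pos: [0.4508, 0.0448, 0.0073]
tcp_rot: [-0.435, 3.111, -0.0]
wrist_force: [1.0, 0.1, -0.5]
width: 0.998
grip_force: 0.0
knob scene (array([ 0.5214, -0.086 ]), 28) top (array([ 0.5177, -0.0858]), 27) foot x 0.5169 y -0.0846
p [0.4509 0.0447 0.0073] yaw -164.2 turn -0.0029 target [ 0.4508 -0.0502] move now [ 0.026  -0.0913  0.    ]
move after turn [ 0.0262 -0.0912] mill in tool now [-0.0292 -0.1431]
```

```bash
python3 jog.py '[[0.026,-0.02,0,0],[0,-0.045,0,0],[0,-0.026,0,0],[-0.008,0,0,0],[-0.004,0,0,0]]' >/dev/null; python3 jog.py '[[-0.005,0,0,0],[-0.006,0,0,0],[-0.006,0,0,0],[-0.006,0,0,0],[0,0,0,0]]'
python3 -c "
from h import *
mill((.534,-.08));plan((.534,-.08),.0,16,(-.04,-.052))"
```

```text
time: 16.77
tool_pos: [0.4856, -0.0401, 0.0073]
tcp_rot: [-0.437, 3.11, -0.0]
wrist_force: [-0.3, -0.0, -0.8]
width: 0.998
grip_force: 0.0
knob scene (array([ 0.5413, -0.082 ]), 32) top (array([ 0.5399, -0.0834]), 16) foot x 0.6156 y -0.0812
p [ 0.4857 -0.0404  0.0075] yaw -164.0 turn -0.0 target [ 0.4812 -0.041 ] move now [ 0.0045  0.0006 -0.    ]
move after turn [0.0045 0.0006] mill in tool now [-0.0355 -0.0514]
```

```bash
python3 jog.py '[[0.008,0,0,0],[0,-0.004,0,-0.12],[0,0,0,0]]'
python3 -c "
from h import *
mill((.539,-.082));plan((.539,-.082),.0,23,(-.04,-.052))"
```

```text
time: 17.25
tool_pos: [0.478, -0.0467, 0.0075]
tcp_rot: [-0.62, 3.079, -0.0]
wrist_force: [-0.2, 0.1, -0.4]
width: 1.0
grip_force: 0.0
knob scene (array([ 0.5411, -0.0817]), 32) top (array([ 0.5375, -0.0826]), 27) foot x 0.6025 y -0.0811
p [ 0.4781 -0.0465  0.0075] yaw -157.3 turn -0.005 target [ 0.4819 -0.0498] move now [-0.0022 -0.0044  0.    ]
move after turn [-0.0022 -0.0044] mill in tool now [-0.0425 -0.0562]
```

```bash
python3 jog.py '[[0,-0.005,0,0],[-0.004,0,0,0],[-0.005,0,0,0],[-0.006,0,0,0],[-0.006,0,0,0]]' >/dev/null; python3 jog.py '[[-0.006,0,0,0],[-0.006,0,0,0],[-0.006,0,0,0],[0,0,0,0]]'
python3 -c "
from h import *
mill((.572,-.072));plan((.572,-.072),.0,23,(-.04,-.052))"
```

```text
time: 18.48
tool_pos: [0.517, -0.0356, 0.0074]
tcp_rot: [-0.623, 3.078, -0.0]
wrist_force: [-0.1, -0.2, 0.7]
width: 0.998
grip_force: 0.0
knob scene (array([ 0.5704, -0.0643]), 66) top (array([ 0.5762, -0.0691]), 11) foot x 0.6353 y -0.0662
p [ 0.517  -0.0358  0.0076] yaw -157.1 turn -0.0022 target [ 0.5149 -0.0398] move now [ 0.0035 -0.0029 -0.    ]
move after turn [ 0.0035 -0.0029] mill in tool now [-0.0366 -0.0548]
```

```bash
python3 jog.py '[[-0.004,0,0,0.03],[-0.006,0,0,0.02],[-0.006,0,0,0],[-0.006,0,0,0],[-0.006,0,0,0]]' >/dev/null; python3 jog.py '[[-0.006,0,0,0],[-0.006,0,0,0],[0,0,0,0]]'
python3 - <<'E'
from h import *
mill((.612,-.058));plan((.612,-.058),.0,20,(-.04,-.052))
f=bot.read_camera("scene");t=bot.read_camera("top")
a=cv2.resize(f[130:280,170:330,::-1],(400,375));b=cv2.resize(t[130:280,230:390,::-1],(400,375))
cv2.imwrite("pics/v4.png",cv2.convertScaleAbs(np.hstack([a,b]),alpha=1.3))
E
```

```text
time: 19.58
tool_pos: [0.5547, -0.0216, 0.0073]
tcp_rot: [-0.546, 3.092, -0.0]
wrist_force: [0.4, -0.0, 0.1]
width: 1.001
grip_force: 0.0
knob scene (array([ 0.6064, -0.0511]), 73) top None foot x 0.6355 y -0.0569
p [ 0.5545 -0.0217  0.0074] yaw -160.0 turn 0.0003 target [ 0.5566 -0.0228] move now [-0.0016 -0.0018  0.    ]
move after turn [-0.0016 -0.0018] mill in tool now [-0.0416 -0.0538]
```

View pics/v4.png

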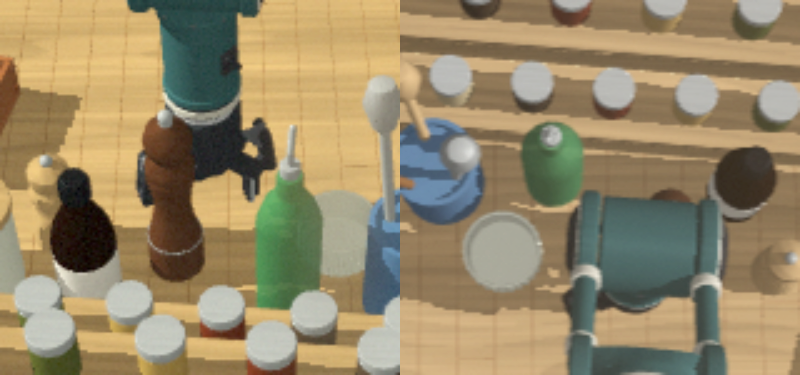

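The scene shows the mill upright and heading into the gap: knob at (236,177), foot bottom at (240,241.6), foot edges near crop columns 148 and 203. The arm hides it from the top camera, so I'll track in the scene view by colour from here.

```bash
cat >> h.py <<'E'
def sc(g):
    """scene-only: foot edges at z=.03 row, waist and head centres at the axis heights"""
    f=cv2.GaussianBlur(bot.read_camera("scene"),(3,3),0).astype(int);out=[]
    m=(f[...,0]-f[...,2]>18)&(f[...,0]<112)&(f[...,0]-f[...,1]>12)
    for z in(.03,.038,.098,.15,.165):
        u,v=proj("scene",(*g,z));v=int(round(v));c=np.nonzero(m[v])[0];c=c[(c>u-16)&(c<u+16)]
        out.append((z,plane("scene",c.min()-.5,v,z)[1].round(4),plane("scene",c.max()+.5,v,z)[1].round(4),round((plane("scene",(c.min()+c.max())/2,v,z)[1]),4)))
    u,v=proj("scene",(*g,0));k=m[int(v)-15:int(v)+30,int(round(u))-2:int(round(u))+3].all(1);r=np.nonzero(k)[0]
    e=r[0] if len(r) else 0
    while e+1<len(k) and k[e+1]:e+=1
    print(out,"foot x",(plane("scene",u,int(v)-15+e+.5,0)[0]-.029).round(4))
E
python3 -c "
from h import *
print(plane('scene',235.7,176.3,.2195),plane('scene',239.6,241.4,0)-[.029,0,0])
sc((.61,-.058))"
```

```text
[ 0.61032318 -0.05572764  0.2195    ] [ 0.60603317 -0.05801341  0.        ]
[(0.03, np.float64(-0.0859), np.float64(-0.0233), np.float64(-0.0546)), (0.038, np.float64(-0.0827), np.float64(-0.0152), np.float64(-0.049)), (0.098, np.float64(-0.0761), np.float64(-0.0359), np.float64(-0.056)), (0.15, np.float64(-0.0799), np.float64(-0.0336), np.float64(-0.0567)), (0.165, np.float64(-0.0788), np.float64(-0.0329), np.float64(-0.0559))] foot x 0.5696
```

```bash
python3 jog.py '[[0,0,0,0.045],[0,0,0,0.045],[0,0,0,0]]' >/dev/null
python3 -c "
from h import *
plan((.608,-.057),.0,15,(-.04,-.053))"
```

```text
p [ 0.5537 -0.0219  0.0074] yaw -165.1 turn -0.0024 target [ 0.5556 -0.0162] move now [-0.0033  0.005   0.    ]
move after turn [-0.0033  0.005 ] mill in tool now [-0.0434 -0.0479]
```

```bash
python3 jog.py '[[0,0.005,0,0],[-0.004,0,0,0],[-0.006,0,0,0],[-0.006,0,0,0],[-0.006,0,0,0]]' >/dev/null; python3 jog.py '[[-0.006,0,0,0],[-0.006,0,0,0],[-0.005,0,0,0],[0,0,0,0]]'
python3 -c "
from h import *
sc((.641,-.047));mill((.641,-.047));plan((.641,-.047),.0,15,(-.04,-.053))"
```

```text
time: 21.32
tool_pos: [0.5909, -0.0069, 0.0073]
tcp_rot: [-0.406, 3.114, -0.0]
wrist_force: [0.2, 0.4, -0.3]
width: 0.996
grip_force: 0.1
[(0.03, np.float64(-0.0822), np.float64(-0.0179), np.float64(-0.0501)), (0.038, np.float64(-0.0817), np.float64(-0.0202), np.float64(-0.051)), (0.098, np.float64(-0.0701), np.float64(-0.0305), np.float64(-0.0503)), (0.15, np.float64(-0.0739), np.float64(-0.0259), np.float64(-0.0499)), (0.165, np.float64(-0.073), np.float64(-0.0301), np.float64(-0.0515))] foot x 0.6
knob scene (array([ 0.6451, -0.0504]), 35) top None foot x 0.6355 y -0.0532
p [ 0.5908 -0.007   0.0076] yaw -165.1 turn -0.0026 target [ 0.5886 -0.0062] move now [ 0.0019  0.0014 -0.    ]
move after turn [0.0019 0.0014] mill in tool now [-0.0383 -0.0515]
```

```bash
python3 jog.py '[[-0.003,0,0,-0.04],[-0.003,0,0,-0.04],[-0.005,0,0,0],[-0.005,0,0,0],[-0.004,0,0,0]]' >/dev/null; python3 jog.py '[[0,0,0,0]]'
python3 -c "
from h import *
sc((.664,-.044));mill((.664,-.044));plan((.664,-.044),.0,18,(-.04,-.053))"
```

```text
time: 22.22
tool_pos: [0.6097, -0.0005, 0.0074]
tcp_rot: [-0.53, 3.095, -0.0]
wrist_force: [-1.1, 1.3, 1.7]
width: 1.003
grip_force: 0.9
[(0.03, np.float64(-0.084), np.float64(-0.0153), np.float64(-0.0496)), (0.038, np.float64(-0.0834), np.float64(-0.0023), np.float64(-0.0429)), (0.098, np.float64(-0.0767), np.float64(-0.0253), np.float64(-0.051)), (0.15, np.float64(-0.0707), np.float64(-0.0233), np.float64(-0.047)), (0.165, np.float64(-0.0697), np.float64(-0.025), np.float64(-0.0474))] foot x 0.6262
knob scene (array([ 0.6671, -0.0476]), 34) top None foot x 0.6354 y -0.0575
p [ 6.096e-01 -6.000e-04  7.400e-03] yaw -160.6 turn 0.025 target [ 0.6096 -0.006 ] move now [ 0.0018 -0.0051 -0.    ]
move after turn [ 0.0017 -0.0051] mill in tool now [-0.0369 -0.0591]
```

```bash
python3 jog.py '[[0.006,0,0,0],[0.02,0,0,0],[0,0,0,-0.17],[0,0,0,-0.17],[0,0,0,0]]'
python3 -c "
from h import *
sc((.664,-.047));mill((.664,-.047));plan((.664,-.0475),.006,38,(-.04,-.051))"
```

```text
time: 23.0
tool_pos: [0.5844, -0.0096, 0.0074]
tcp_rot: [-1.043, 2.963, -0.001]
wrist_force: [0.2, 0.1, -0.1]
width: 0.997
grip_force: 0.0
[(0.03, np.float64(-0.084), np.float64(-0.0178), np.float64(-0.0509)), (0.038, np.float64(-0.0834), np.float64(-0.0176), np.float64(-0.0505)), (0.098, np.float64(-0.0767), np.float64(-0.0253), np.float64(-0.051)), (0.15, np.float64(-0.0707), np.float64(-0.0233), np.float64(-0.047)), (0.165, np.float64(-0.0697), np.float64(-0.025), np.float64(-0.0474))] foot x 0.6261
knob scene (array([ 0.6666, -0.0477]), 34) top (array([ 0.6637, -0.0474]), 25) foot x 0.6354 y -0.0575
p [ 0.5844 -0.0095  0.0074] yaw -141.2 turn 0.0132 target [ 0.5964 -0.0356] move now [ 0.007  -0.0279  0.    ]
move after turn [ 0.0067 -0.028 ] mill in tool now [-0.0383 -0.0795]
```

```bash
python3 jog.py '[[0.008,0,0,0],[0,-0.028,0,0],[-0.005,0,0,0],[-0.004,0,0,0],[0,0,0,0]]'
python3 -c "
from h import *
mill((.665,-.047));plan((.665,-.0475),.0,38,(-.04,-.051))"
```

```text
time: 23.78
tool_pos: [0.6021, -0.0301, 0.007]
tcp_rot: [1.046, -2.961, -0.001]
wrist_force: [-0.6, -0.4, -0.6]
width: 1.002
grip_force: 0.3
knob scene (array([ 0.6586, -0.0452]), 96) top None foot x 0.6355 y -0.0548
p [ 0.6022 -0.0301  0.0071] yaw -141.1 turn 0.0161 target [ 0.6021 -0.0319] move now [ 0.0012 -0.0014 -0.    ]
move after turn [ 0.0012 -0.0014] mill in tool now [-0.0379 -0.053 ]
```

```bash
python3 jog.py '[[-0.003,0,0,0],[-0.003,0,0,0],[0,0,0,0]]'
python3 -c "
from h import *
mill((.668,-.045));plan((.668,-.045),.0,38,(-.04,-.051))"
```

```text
time: 24.25
tool_pos: [0.6073, -0.0265, 0.007]
tcp_rot: [1.046, -2.962, -0.001]
wrist_force: [-0.9, -0.0, -0.1]
width: 1.0
grip_force: 0.7
knob scene (array([ 0.6634, -0.0428]), 92) top None foot x 0.6325 y -0.0446
p [ 0.6073 -0.0265  0.007 ] yaw -141.1 turn 0.0158 target [ 0.6051 -0.0294] move now [ 0.0036 -0.0009 -0.    ]
move after turn [ 0.0035 -0.001 ] mill in tool now [-0.0356 -0.0526]
```

```bash
python3 jog.py '[[0.004,0,0,0],[0.02,0,0,0],[0.03,0.02,0,0],[0.03,0.03,0,0],[0,0,0,0]]'
python3 -c "
from h import *
mill((.669,-.043));sc((.669,-.043))"
```

```text
time: 24.98
tool_pos: [0.505, -0.0408, 0.0059]
tcp_rot: [1.043, -2.958, -0.004]
wrist_force: [0.3, -0.0, -0.4]
width: 0.999
grip_force: 0.0
knob scene (array([ 0.6728, -0.0433]), 38) top (array([ 0.67  , -0.0436]), 25) foot x 0.6325 y -0.0446
[(0.03, np.float64(-0.0761), np.float64(-0.0254), np.float64(-0.0508)), (0.038, np.float64(-0.0832), np.float64(-0.0175), np.float64(-0.0504)), (0.098, np.float64(-0.0643), np.float64(-0.0204), np.float64(-0.0424)), (0.15, np.float64(-0.0659), np.float64(-0.0161), np.float64(-0.041)), (0.165, np.float64(-0.0673), np.float64(-0.0203), np.float64(-0.0438))] foot x 0.6327
```

The mill stands at (0.6705, -0.043), about 2 mm from the gap point. I'll raise the hand clear and compare the other objects with the first pictures.

```bash
python3 jog.py '[[0.02,0,0,0],[0,0,-0.05,0],[0,0,-0.05,0],[0,0,-0.06,0],[0,0,-0.06,0]]' >/dev/null; python3 jog.py '[[0.05,0,0,0],[0.03,0,0,0],[0,0,0,0],[0,0,0,0]]'
python3 - <<'E'
from h import *
mill((.6705,-.043))
t=bot.read_camera("top")[:,:,::-1];a=cv2.imread("pics/top0.png")
for n,(x,y,z,r) in dict(oil=(.68,.06,.1,24),soy=(.662,-.1445,.1,24),ram=(.593,.115,.03,24),salt=(.5726,-.182,.06,16),press=(.42,.27,.03,30),bento=(.42,-.29,.03,45)).items():
    u,v=proj("top",(x,y,z)).astype(int);p=a[v-r:v+r,u-r:u+r];q=t[v-r:v+r,u-r:u+r]
    s,_=cv2.phaseCorrelate(cv2.cvtColor(p,6).astype(np.float32),cv2.cvtColor(q,6).astype(np.float32));print(n,np.round(s,2),cv2.absdiff(p,q).mean().round(1))
E
```

```text
time: 26.25
tool_pos: [0.433, -0.1037, 0.2273]
tcp_rot: [-1.045, 2.962, -0.0]
wrist_force: [-0.7, -0.3, 0.6]
width: 0.998
grip_force: 0.0
knob scene (array([ 0.6731, -0.043 ]), 35) top (array([ 0.6697, -0.0435]), 24) foot x 0.6323 y -0.0522
oil [-0.07  0.  ] 2.2
soy [0.01 0.01] 1.7
ram [-0.02 -0.01] 2.7
salt [0.11 0.07] 1.9
press [0.14 0.19] 14.0
bento [-0.13 -0.16] 12.0
```

```bash
python3 -c "
from workcell import bot
print(bot.finish_job())"
```

```text
the job is handed in; nothing more can be done
None
```

The pepper mill is standing upright in the gap, about 2 mm from the gap point and about 1 cm from the shelf, the other objects show no movement, and the hand is clear; one early touch a little too high leaned the mill about 3° for a moment before I backed off and it settled upright.

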